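# Tip a drawer front over the rail of a sanding board and cam it fast

### The arm

A 6-joint arm with a two-finger parallel gripper is mounted at the origin on a cart in front of the work surface, level with it; the furniture and walls round the work are solid. World frame = base frame: x ahead of the robot, y to its left, z up, the work surface at z = 0. Lengths are in m, angles in rad, forces in N, time in s.
With the tool pointing down it reaches from about 0.25 to 0.8 m from the base axis. Payload 3.9 kg.
Tool frame: the origin (TCP) lies on the centre line of the jaws, within the pads' length; the fingertips stand 8 mm ahead of it and the grasp point (between the pads) lies 11 mm behind it (robot.tcp_to_tips is the distance from the TCP to the fingertips, in m); z points along the fingers, y is the line along which they close (so a half turn about z gives the same grasp; the last joint's range is limited). The gripper opens to 85 mm and grips with 20 to 120 N. Pads are 22 mm wide; open, the fingers measure 114 mm over their backs; the gripper's body (76 mm by 85 mm) begins 54 mm behind the grasp point. The pads swing forward as they close: fully open they stand 13 mm farther back than shut.
Start: joints at [-1.213, 0.26, -0.138, 1.173, 0, 1.571], TCP at [0.184, -0.492, 0.239] pointing down, gripper open.
Joint ranges: [-2.78, 2.78], [-0.83, 1.72], [-1.28, 1.37], [-1.9, 2.12], [-1.57, 1.48], [-3.14, 3.14]. Speed limits (rad/s): [2.57, 2.57, 3.14, 3.14, 3.14, 3.14].

### API

Orientations are given as a unit quaternion [x, y, z, w].
In Python, from workcell import status, imaging, job, robot gives the robot as it stands.
- The arm moves only by the shell command python3 -m jog 'ROWS' [FORCE]. ROWS is JSON, one flat list of numbers, 5 for each row, row after row: the opening, from -1 (shut) to 1 (fully open), then the shift along the tool's x, y, z normalised to -1 to 1, where 1 is 75 cm, then the turn about the tool's z normalised to -1 to 1, where 1 is 6 degrees. A call has 1 to 5 rows; each row shifts and turns the commanded pose from where the row before left it, along the tool's axes as they then stand; what a row does not reach is not made up. A row lasts 1/10 s, in which the tool goes at most 50 mm and 8.59 degrees, less where a joint would pass 70% of its speed; a pose out of reach is approached as far as the arm can. A call with a number of a shift or a turn outside -1 to 1 is refused whole. A call with a gripper value outside its range is refused whole. The fingers move at their own pace and stop on an object; FORCE is the grip in N (left out, the last holds). Time passes only in rows, so rows that do not move let the fingers close. It gives the time, the measured TCP pose, the force, the opening and the grip force at its end, in the units of the state.
- status.get_state(): the state, without advancing time (a new reading comes with each control period).
- imaging.read_camera(name): name is "scene" or "top" or "wrist"; returns (picture, depth): 400x640x3 uint8, blue, green, red; 400x640 float32, m along the optical axis (not along the pixel's ray), 0 where there is no reading.
- imaging.calibration(name): a dict with "vertical_fov" (degrees; the focal length in pixels is half the picture's height over the tangent of half this angle, whatever the lens; pixels are square), "cx", "cy" (the principal point, pixels), "D" ([k1, k2, p1, p2, k3] as OpenCV has them; the pictures are not rectified), "R" (3x3) and "t" (3): a world point X has camera coordinates R X + t; the wrist camera has in their place "hand_eye" (4x4, takes a point from camera to tool coordinates, whose origin is the TCP and whose axes are the flange's). Camera axes: x right, y down, z forward; pixel columns grow to the right and rows downward; lengths in m; the calibration is good to about 2 mm. A picture is of the moment at which its call begins: read the wrist's pose just before it. calibration takes no time and is no camera call.
- job.sign_off(): hands the job in; it is judged then, once.
The state is a dict: "clock": time; "joints": joint angles; "qd": joint speeds; "joint_torque": joint torques, N m; "position": TCP position; "ee_rot": TCP orientation; "ft_force": force on the tool from outside, world axes, zero at the start; "ft_torque": the same for the moment, N m; "grip_width": opening from 0.0 (shut) to 1.0 (fully open); "finger_force": force on a finger pad.
Only numpy, scipy, OpenCV 4.12 (cv2) and the standard library are available. Lean on these libraries where they do the work, as an engineer would, in place of code of your own. Each camera call takes 0.05 s, during which the arm holds its last target. There are 200 camera calls.

### The job

Turn the small drawer front over on the sanding board without picking it up: with the fingertips under its overhanging right edge, push it against the middle rail until it tips up on edge and goes over the rail into the black-lined bay, raw pencil-marked face up. Then push it fully home, flat on the liner and against the left stop, and last swing the dark wooden cam lever round as far as it goes, so that it locks the drawer front against the front fence. Never lift the drawer front off the board, and leave the cork block, brush and pencil where they are.

Things in the scene. Friction and masses are not known exactly. Their poses are not given: they have to be found in the camera images.
- sanding_board: Fixed plywood sanding board, 188 (x) x 220 (y) mm. Origin: centre of its underside, on the bench; x points to the robot's left (within 0.4 rad), over bare bay, rail, lined bay; y towards the robot. Deck top 36 mm above the bench, its right edge at x = -94 mm. Rail, stop, fence and lip stand 7 mm above the deck. Front fence: inner face y = +95; lip: inner face y = -57.
- rail_foot (a point): On the deck at the foot of the right face of the middle rail: x = -30, y = +20 mm of the board. The rail is 10 mm wide (x = -30 to -20); left of it is the bay with a 1.5 mm black rubber liner (x = -20 to 80). Right of the deck's right edge nothing stands below the overhanging work.
- stop_foot (a point): At deck height at the foot of the right face of the left stop: x = +80, y = +20 mm of the board.
- cam_pivot (a point): Pivot of the cam lever at half the lever's height (7.5 mm above the deck), at x = +42, y = -77.6 mm of the board, on the side away from the robot.
- cam_end (a point): Centre of the rounded end (24 mm diameter) of the dark wooden cam lever, 62 mm from its pivot. Between pivot and end the lever is 20 mm wide; it stands from 1 to 14 mm above deck height and reaches out past the deck's rear edge when open.
- cam (a joint): Angle of the cam lever, rad: 0 to 0.3 at the start, open, pointing away from the robot (at 0: 280 deg from the board's x, counted anticlockwise from above); it turns clockwise from above, its end going to the right and in beside the deck, to its limit 1.75, locked, pointing along the board's -x. It stays where left (friction 0.05 N m). Its round eccentric pushes the work to the front fence.
- drawer_front: Loose flat wooden drawer front, 90 (x) x 140 (y) x 16 (z) mm, 0.10 to 0.18 kg. Origin: centre of the raw, pencil-zigzag face, which is below at the start; z points to the pale sanded face. Starts flat on the bare bay's deck, 3 to 12 mm short of the rail, right edge 29 to 38 mm past the deck's right edge. Done: centre at x = +35, y = +25, z = 53.5 mm of the board, raw face up.
- rail_edge (a point): Middle of the drawer front's 140 mm edge (its x = +45, half-way through the thickness) that lies next to the middle rail at the start and on which it stands when tipped up; once turned over it is the right-hand edge.
- overhang_edge (a point): Middle of the opposite 140 mm edge (x = -45 of the drawer front, half-way through the thickness), which overhangs the deck to the right at the start, with 36 mm of air below it.
- cork_block: Cork sanding block 61 x 110 x 34 mm on the bench left of the board, loose; leave it. Origin: centre of its underside.
- bench_brush: Bench brush 35 x 240 x 64 mm standing on its bristles on the bench well to the right of the board, loose; leave it. Origin: centre of its underside; long axis y, the handle at its -y end.
- red_pencil: Red pencil 184 mm long, 8 mm high, lying on the bench just left of the board, loose; leave it. Origin: centre of its underside; long axis y.
There are look-alikes about, which are no part of the job. Several things have the shape of the drawer_front; the one meant has the colours described above.

How it is judged:
By the outcome, as a careful person would: the job done as asked, in the order asked, and still so for the second after the job is handed in, with the robot touching nothing.
It also fails if it takes over 64 s, if anything falls off the work surface, if the arm or the gripper's body presses on something with over 40 N, if the wrist force passes 120 N, or if a joint passes its speed limit or range.

## Working session

There is one attempt and no reset: what is moved stays moved. The work goes in short steps, Python scripts to look and compute and a shell command to move; the robot and the scene stay as the last step left them, time stands still between calls to the robot, and variables do not carry over. Pictures are saved under pics/ and viewed, at most 10 in all, crops included, and the job is handed in when it is done.

```bash
ls; mkdir -p pics; cat > h.py <<'E'
import numpy as np, cv2
from workcell import status, imaging, job, robot
def cal(n):
    c=imaging.calibration(n); f=200/np.tan(np.radians(c["vertical_fov"]/2))
    K=np.array([[f,0,c["cx"]],[0,f,c["cy"]],[0,0,1.]]); return K,np.array(c["D"],float),np.array(c["R"]),np.array(c["t"])
def plane(n,px,z):
    K,D,R,t=cal(n); u=cv2.undistortPoints(np.array(px,float).reshape(-1,1,2),K,D).reshape(-1,2)
    d=np.c_[u,np.ones(len(u))]@R; o=-R.T@t; return o+d*((z-o[2])/d[:,2])[:,None]
def proj(n,P):
    K,D,R,t=cal(n); return cv2.projectPoints(np.array(P,float).reshape(-1,1,3),cv2.Rodrigues(R)[0],t,K,D)[0].reshape(-1,2)
E
python3 - <<'E'
from h import *
a,da=imaging.read_camera("top");b,db=imaging.read_camera("scene")
np.savez("v0.npz",a=a,da=da,b=b,db=db)
cv2.imwrite("pics/top0.png",a);cv2.imwrite("pics/scene0.png",b)
s=status.get_state();print(s)
for n in("top","scene"):
    K,D,R,t=cal(n);print(n,-R.T@t,R[2],K[0,0])
print(robot.tcp_to_tips,[x for x in dir(robot) if x[0]!='_'])
E
```

```text
pics
{'clock': 0.1, 'joints': array([-1.21299604e+00,  2.60597077e-01, -1.39265334e-01,  1.17273535e+00,
        4.07811486e-07,  1.57082027e+00]), 'qd': array([-0.00017297, -0.00055506,  0.00295135, -0.00089462,  0.00138035,
       -0.00103503]), 'joint_torque': array([ 1.21721700e-04, -4.06507230e+01,  2.54527849e+01,  1.00865299e-02,
        5.51504570e-05, -8.95928878e-06]), 'position': array([ 0.18364325, -0.49116416,  0.23854974]), 'ee_rot': array([ 9.84041735e-01,  1.77935529e-01, -1.60090214e-04, -8.86376063e-04]), 'ft_force': array([ 0.09714717, -1.27565844,  0.07974539]), 'ft_torque': array([ 0.00869079, -0.00900336,  0.01604873]), 'finger_force': 0.0, 'grip_width': 0.998494330534425}
top [ 0.44030352 -0.04643294  1.21121317] [ 0.10348886 -0.01531672 -0.99451267] 459.19104266588175
scene [-0.2879081   0.45471958  1.16357242] [ 0.57604184 -0.3371897  -0.7446334 ] 520.4632317114556
0.008 ['PlanningError', 'tcp_to_tips']
```

View pics/top0.png

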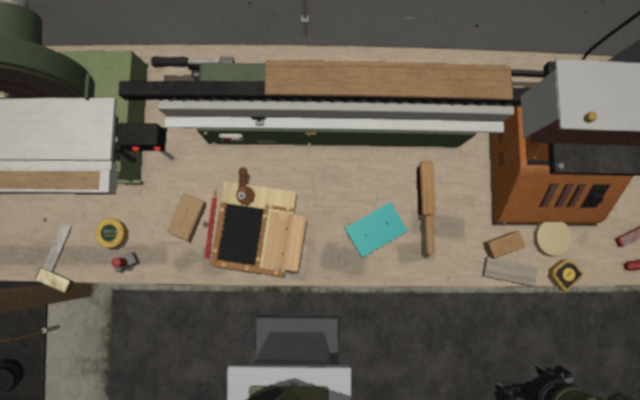

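View pics/scene0.png

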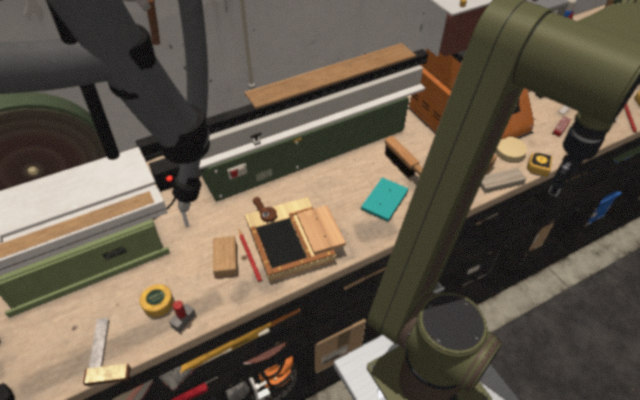

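The top view shows the board around (253,230), with the black bay at (241,234), the pale drawer front at about (289,245) overhanging to the right, and the cam lever at (243,183). The cork block is at (187,217), the red pencil at (211,228), the brush at (428,207), and a teal plate of the same shape at (376,229). The candidates are the pale wooden plate (289,245) and the teal one (376,229). The pale one fits because it lies on the board's bare bay. An enlarged crop should confirm this.

```bash
python3 - <<'E'
from h import *
v=np.load("v0.npz");a=v["a"];b=v["b"]
A=cv2.resize(a[160:285,190:320],None,fx=4.6,fy=4.6,interpolation=cv2.INTER_CUBIC)
B=cv2.resize(b[185:290,220:355],None,fx=4.4,fy=4.4,interpolation=cv2.INTER_CUBIC)
cv2.imwrite("pics/c1.png",A)
cv2.imwrite("pics/c2.png",B)
d=v["da"]; 
for p in[(289,245),(296,220),(240,235),(287,270),(285,200),(330,240)]:
    print(p,d[p[1],p[0]])
# black liner by colour mask
hsv=cv2.cvtColor(a,cv2.COLOR_BGR2HSV)
m=((hsv[...,2]<60)).astype(np.uint8); m[:195]=0;m[275:]=0;m[:,:205]=0;m[:,275:]=0
cs,_=cv2.findContours(m,0,2);c=max(cs,key=cv2.contourArea);r=cv2.minAreaRect(c);bx=cv2.boxPoints(r);print(r,bx)
print(plane("top",bx,.0375))
E
```

```text
(289, 245) 1.1527104
(296, 220) 1.1631776
(240, 235) 1.1672341
(287, 270) 1.197835
(285, 200) 1.1807936
(330, 240) 1.2101893
((239.9648895263672, 234.09437561035156), (36.693294525146484, 55.57316207885742), 9.090277671813965) [[217.45865 258.6334 ]
 [226.23868 203.75818]
 [262.47113 209.55536]
 [253.6911  264.43057]]
[[0.42576286 0.18434881 0.0375    ]
 [0.56633062 0.16586578 0.0375    ]
 [0.55239763 0.0723029  0.0375    ]
 [0.41225163 0.09177411 0.0375    ]]
```

View pics/c1.png

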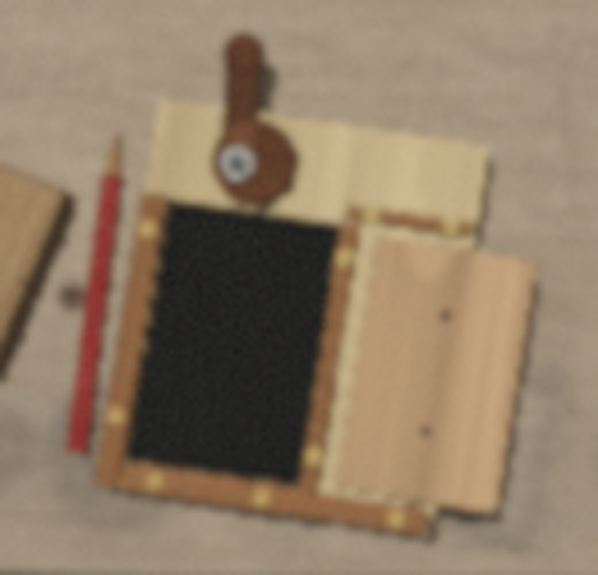

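View pics/c2.png

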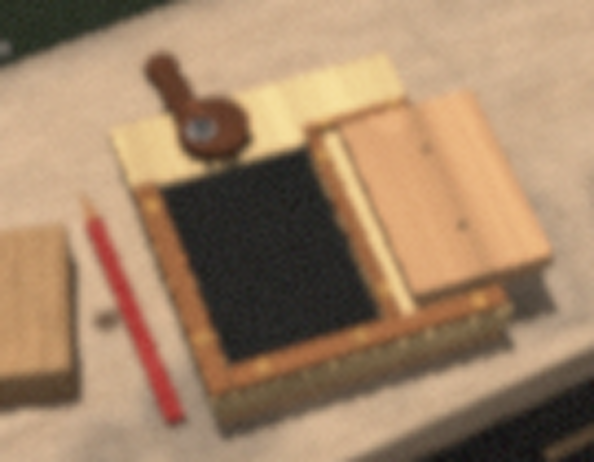

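Confirmed: the pale plate lies on the board's bare bay, sanded face up. It spans crop pixels (375,240) to (497,515) and overhangs the deck to the right, while the teal plate is off the board. The lever is open, pointing away from the robot, with its end at (243,48). Next I fit the board, plate and lever.

```bash
cat >> h.py <<'E'
def cloud(n,d):
    K,D,R,t=cal(n); h,w=d.shape; uv=np.stack(np.meshgrid(np.arange(w),np.arange(h)),-1).reshape(-1,1,2).astype(float)
    u=cv2.undistortPoints(uv,K,D).reshape(-1,2); P=np.c_[u,np.ones(len(u))]*d.reshape(-1,1)
    return ((P-t)@R).reshape(h,w,3)
E
python3 - <<'E'
from h import *
v=np.load("v0.npz");a=v["a"].astype(int)
# liner fit, threshold half-way between liner & frame
g=a.max(2)
m=(g<75).astype(np.uint8); m[:198]=0;m[275:]=0;m[:,:205]=0;m[:,275:]=0
m=cv2.morphologyEx(m,cv2.MORPH_OPEN,np.ones((5,5)))
ys,xs=np.nonzero(m);P=plane("top",np.c_[xs,ys],.0375)[:,:2]*1000
r=cv2.minAreaRect(P.astype(np.float32));print("liner",r);
bx=cv2.boxPoints(r)
e=[bx[1]-bx[0],bx[2]-bx[1]];L=max(e,key=np.linalg.norm);L=L/np.linalg.norm(L)
yb=L if L[0]<0 else -L; xb=np.array([yb[1],-yb[0]])
O=np.array(r[0])-30*xb-19*yb
print("xb",xb,"yb",yb,"O",O)
np.savez("board.npz",O=O,xb=xb,yb=yb)
B=lambda W:np.c_[(W-O)@xb,(W-O)@yb]
C=cloud("top",v["da"]);z=C[...,2]*1000
bb=B(C[...,:2].reshape(-1,2)*1000).reshape(400,640,2)
for nm,lo,hi,x0,x1,y0,y1 in(("plate",48.5,58,-150,-20,-90,130),("allhigh",30,40,-150,110,-140,140),):
    s=(z>lo)&(z<hi)&(bb[...,0]>x0)&(bb[...,0]<x1)&(bb[...,1]>y0)&(bb[...,1]<y1)
    print(nm,s.sum(),np.median(z[s]),np.percentile(bb[s],[0,2,50,98,100],axis=0).round(1).tolist(),cv2.minAreaRect(bb[s].astype(np.float32)))
# corners from crop
px=np.array([[375,240],[537,262],[497,515],[330,495]])/4.6+[190,160]-.4
print("plate corners",B(plane("top",px,.052)[:,:2]*1000).round(1).tolist())
px=np.array([[243,48],[237,162],[155,98],[488,147],[430,535],[95,485]])/4.6+[190,160]-.4
print("lever end,screw",B(plane("top",px[:2],.050)[:,:2]*1000).round(1).tolist(), "deck rear corners",B(plane("top",px[2:4],.036)[:,:2]*1000).round(1).tolist(),"frame front",B(plane("top",px[4:],.043)[:,:2]*1000).round(1).tolist())
px=np.array([[345,125],[478,92],[552,262],[415,303]])/4.4+[220,185]-.4
print("plate scene",B(plane("scene",px,.052)[:,:2]*1000).round(1).tolist())
E
```

```text
liner ((489.1455993652344, 128.20220947265625), (95.36014556884766, 143.0975341796875), 81.81949615478516)
xb [0.14229217 0.98982465] yb [-0.98982465  0.14229217] O [503.68350363  95.80391788]
plate 1937 52.82215943194531 [[-129.3, -60.1], [-127.5, -47.5], [-83.4, 20.4], [-40.9, 87.4], [-21.7, 106.9]] ((-75.34318542480469, 23.434921264648438), (166.98936462402344, 107.6944351196289), 89.8477554321289)
allhigh 3101 37.17054445686103 [[-94.2, -111.9], [-87.0, -108.1], [11.3, -18.4], [84.9, 93.9], [92.8, 109.3]] ((-0.66864013671875, -0.9674835205078125), (186.0740966796875, 221.05979919433594), 0.2676571011543274)
plate corners [[-40.6, -48.2], [-130.6, -49.8], [-130.3, 90.0], [-38.7, 93.2]]
lever end,screw [[49.8, -143.1], [42.2, -79.4]] deck rear corners [[96.4, -109.6], [-93.2, -110.9]] frame front [[-95.5, 106.8], [90.8, 108.2]]
plate scene [[-42.2, -49.2], [-131.1, -45.7], [-123.6, 95.2], [-35.9, 94.6]]
```

```bash
cat > d.py <<'E'
import sys
from h import *
from scipy.spatial.transform import Rotation as Ro
# usage: d.py bx by tipz(mm): delta in tool axes (mm and units) for the tips
b=np.load("board.npz");O,xb,yb=b["O"],b["xb"],b["yb"]
s=status.get_state();R=Ro.from_quat(s["ee_rot"]).as_matrix();p=s["position"]*1000
x=R[:,0];print("t",round(s["clock"],2),"tcp board",((p[:2]-O)@xb).round(1),((p[:2]-O)@yb).round(1),"tipz",(p[2]-8).round(1),"yaw err deg",np.degrees(np.arctan2(xb[1],xb[0])-np.arctan2(x[1],x[0])).round(2),"tilt",np.degrees(np.arccos(-R[2,2])).round(2))
F=s["ft_force"];print("F board",(F[:2]@xb).round(1),(F[:2]@yb).round(1),F[2].round(1),"grip",s["grip_width"].round(2))
if len(sys.argv)>3:
    q=list(map(float,sys.argv[1:4]));w=np.r_[O+q[0]*xb+q[1]*yb,q[2]+8]
    d=R.T@(w-p);print("delta tool mm",d.round(1),"units",(d/750).round(4))
E
python3 -m jog '[-1,0,0,0,-1, -1,0,0,0,-1, -1,0,0,0,-1, -1,0,0,0,-1, -1,0,0,0,-1]' 30 | tail -3
python3 -m jog '[-1,0,0,0,-1, -1,0,0,0,-1, -1,0,0,0,-1, -1,0,0,0,-1, -1,0,0,0,-1]' | tail -3
python3 -m jog '[-1,0,0,0,-0.2, -1,0,0,0,0]' | tail -3
python3 d.py -155 21 150
```

```text
ft_force: [-0.7, 0.2, 0.7]
grip_width: 0.144
finger_force: 0.0
ft_force: [-0.1, 0.7, -0.3]
grip_width: 0.002
finger_force: 0.0
ft_force: [-0.7, -0.2, 0.1]
grip_width: -0.003
finger_force: 0.0
t 1.3 tcp board -626.8 233.1 tipz 231.0 yaw err deg 0.21 tilt 0.05Traceback (most recent call last):
  File "d.py", line 8, in <module>
    F=s["ft_force"];print("F board",(F[:2]@xb).round(1),(F[:2]@yb).round(1),F[2].round(1),"grip",s["grip_width"].round(2))
                                                                                                 ^^^^^^^^^^^^^^^^^^^^^
AttributeError: 'float' object has no attribute 'round'
```

```bash
sed -i 's/s\["grip_width"\].round(2)/round(float(s["grip_width"]),2)/' d.py
python3 -m jog '[-1,0.03,0.015,0,0, -1,0.05,0.023,0,0, -1,0.05,0.023,0,0, -1,0.05,0.023,0,0, -1,0.05,0.023,0,0]' | tail -3
python3 -m jog '[-1,0.05,0.023,0,0, -1,0.05,0.023,0,0, -1,0.05,0.023,0,0, -1,0.05,0.023,0,0, -1,0.05,0.023,0,0]' | tail -3
python3 -m jog '[-1,0.05,0.023,0.02,0, -1,0.05,0.023,0.03,0, -1,0.03,0.015,0.03,0, -1,0,0,0,0]' | tail -3
python3 d.py -155 21 28
```

```text
ft_force: [0.8, -0.2, 0.3]
grip_width: -0.005
finger_force: 0.0
ft_force: [0.9, -0.8, -0.4]
grip_width: -0.001
finger_force: 0.0
ft_force: [-0.8, -0.0, 0.3]
grip_width: -0.004
finger_force: 0.0
t 2.7 tcp board -167.5 20.6 tipz 168.6 yaw err deg -0.05 tilt 0.26
F board -0.1 0.8 0.3 grip -0.0
delta tool mm [ 12.3   0.2 140.6] units [0.0164 0.0003 0.1875]
```

```bash

python3 -m jog '[-1,0.005,0,0.045,0, -1,0.005,0,0.055,0, -1,0,0,0.05,0, -1,0,0,0.0375,0, -1,0,0,0,0]' | tail -3
python3 d.py -155 21 28
python3 - <<'E'
from h import *
a,_=imaging.read_camera("scene");b,_=imaging.read_camera("top")
A=cv2.resize(a[185:305,250:400],(750,600),interpolation=cv2.INTER_CUBIC);B=cv2.resize(b[190:300,230:330],(400,440),interpolation=cv2.INTER_CUBIC)
cv2.imwrite("pics/s1.png",cv2.resize(np.hstack([A[:440],B])[:, :],(800,306)))
E
```

```text
ft_force: [-1.0, -0.3, 0.8]
grip_width: 0.002
finger_force: 0.0
t 3.2 tcp board -163.3 23.3 tipz 28.1 yaw err deg 0.23 tilt 0.42
F board -0.4 0.9 0.8 grip 0.0
delta tool mm [8.3 2.2 0.1] units [0.0111 0.003  0.0002]
```

View pics/s1.png

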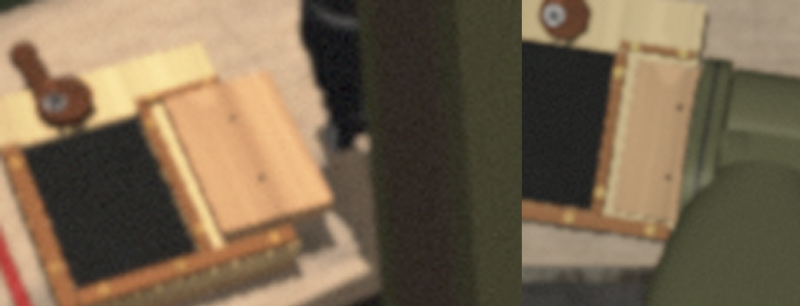

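The shut fingertips (left view, 335,140) stand just right of the middle of the overhanging edge, and the drawer front is untouched. I'll slide it to the rail.

```bash

python3 -m jog '[-1,0.01,0.003,0,0, -1,0.01,0,0,0, -1,0.006,0,0,0, -1,0.005,0,0,0, -1,0,0,0,0]' | tail -3
python3 d.py -131 21 28
python3 -m jog '[-1,0.004,0,0,0, -1,0.003,0,0,0, -1,0.003,0,0,0]' | tail -3
python3 d.py -131 21 28
```

```text
ft_force: [0.7, -0.7, -0.1]
grip_width: -0.001
finger_force: 0.0
t 3.8 tcp board -138.6 17.2 tipz 31.1 yaw err deg 0.06 tilt 0.05
F board -0.6 -0.8 -0.1 grip -0.0
delta tool mm [ 7.6 -3.8  3.1] units [ 0.0101 -0.0051  0.0042]
ft_force: [1.5, -3.8, 0.1]
grip_width: -0.001
finger_force: 1.5
t 4.1 tcp board -132.0 17.3 tipz 30.7 yaw err deg 0.14 tilt 0.06
F board -3.5 -2.0 0.1 grip -0.0
delta tool mm [ 1.  -3.7  2.7] units [ 0.0014 -0.005   0.0036]
```

```bash

python3 -m jog '[-1,0.003,0,0,0, -1,0.003,0,0,0]' | tail -3
python3 d.py
python3 -m jog '[-1,0.003,0,0,0, -1,0.003,0,0,0]' | tail -3
python3 d.py -131 21 28
```

```text
ft_force: [-2.0, -19.0, 3.7]
grip_width: -0.002
finger_force: 9.6
t 4.3 tcp board -131.8 17.2 tipz 30.8 yaw err deg 0.24 tilt 0.69
F board -19.1 -0.7 3.7 grip -0.0
ft_force: [-3.5, -31.6, 6.4]
grip_width: 0.004
finger_force: 16.1
t 4.5 tcp board -131.7 17.2 tipz 30.9 yaw err deg 0.38 tilt 1.29
F board -31.8 -1.1 6.4 grip 0.0
delta tool mm [ 0.8 -3.8  2.9] units [ 0.0011 -0.0051  0.0039]
```

```bash

python3 -m jog '[-1,-0.001,0,-0.004,0, -1,-0.001,0,-0.006,0, -1,0,0,-0.006,0]' | tail -3
python3 d.py
python3 -m jog '[-1,0,0,-0.006,0, -1,0,0,-0.006,0]' | tail -3
python3 d.py 
python3 - <<'E'
from h import *
b,d=imaging.read_camera("top")
np.save("d1.npy",d);k=np.load("board.npz");O,xb,yb=k["O"],k["xb"],k["yb"]
C=cloud("top",d)*1000
for x in(-112,-105,-95,-85,-75,-65,-55,-45,-38):
    r=[]
    for y in(-35,-15,0):
        w=O+x*xb+y*yb;s=np.hypot(C[...,0]-w[0],C[...,1]-w[1])<5;r.append(np.median(C[s][:,2]).round(0) if s.any() else None)
    print(x,r)
cv2.imwrite("pics/t2.png",b[190:300,220:340])
E
```

```text
ft_force: [-0.5, -20.1, 0.5]
grip_width: -0.003
finger_force: 10.1
t 4.8 tcp board -131.2 17.3 tipz 42.6 yaw err deg 0.35 tilt 0.94
F board -20.0 -2.3 0.5 grip -0.0
ft_force: [-1.8, -16.6, 2.2]
grip_width: -0.003
finger_force: 8.3
t 5.0 tcp board -130.2 17.3 tipz 51.8 yaw err deg 0.32 tilt 0.79
F board -16.7 -0.6 2.2 grip -0.0
-112 [None, np.float64(517.0), np.float64(531.0)]
-105 [None, np.float64(517.0), np.float64(531.0)]
-95 [None, np.float64(518.0), np.float64(533.0)]
-85 [None, np.float64(521.0), np.float64(535.0)]
-75 [None, np.float64(519.0), np.float64(529.0)]
-65 [None, None, None]
-55 [None, None, None]
-45 [None, None, None]
-38 [None, None, None]
```

```bash
cat > look.py <<'E'
from h import *
import sys
b,d=imaging.read_camera("scene")
k=np.load("board.npz");O,xb,yb=k["O"],k["xb"],k["yb"]
C=cloud("scene",d)*1000;B=np.stack([(C[...,:2]-O)@xb,(C[...,:2]-O)@yb,C[...,2]],-1)
np.save("B.npy",B)
for y in(-30,20,70):
    r=[]
    for x in range(-135,100,10):
        s=(abs(B[...,0]-x)<5)&(abs(B[...,1]-y)<8)&(d>0);r.append(f"{x}:{np.median(B[s][:,2]):.0f}" if s.sum()>2 else f"{x}:-")
    print("y",y,*r)
if len(sys.argv)>1: cv2.imwrite(sys.argv[1],cv2.resize(b[150:300,220:400],(720,600),interpolation=cv2.INTER_CUBIC))
E
python3 look.py pics/s3.png
```

```text
y -30 -135:- -125:- -115:73 -105:70 -95:70 -85:65 -75:64 -65:62 -55:58 -45:54 -35:54 -25:44 -15:38 -5:39 5:37 15:38 25:39 35:38 45:36 55:38 65:37 75:37 85:43 95:34
y 20 -135:58 -125:66 -115:88 -105:71 -95:284 -85:376 -75:493 -65:61 -55:59 -45:57 -35:54 -25:44 -15:38 -5:38 5:-682 15:37 25:37 35:38 45:37 55:38 65:38 75:38 85:43 95:4
y 70 -135:-151 -125:-265 -115:-154 -105:-265 -95:-534 -85:483 -75:-578 -65:-605 -55:-573 -45:55 -35:53 -25:44 -15:37 -5:-566 5:-267 15:-257 25:-259 35:-267 45:-614 55:-616 65:-610 75:-275 85:39 95:-3
```

View pics/s3.png

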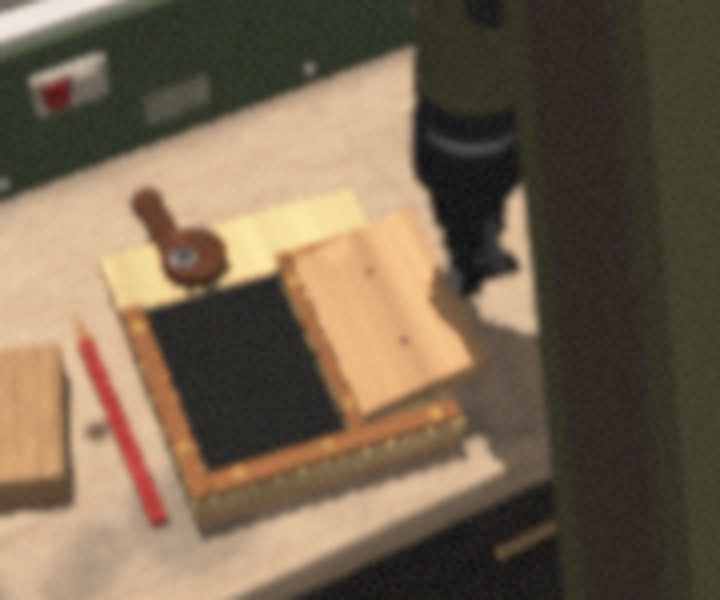

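It works: the drawer front's right side has risen, tilted about 14°, and its left edge sits against the rail. Continuing along the arc.

```bash

python3 -m jog '[-1,0.001,0,-0.0058,0, -1,0.0016,0,-0.0058,0, -1,0.002,0,-0.0058,0, -1,0.0022,0,-0.0058,0, -1,0.0024,0,-0.0058,0]' | tail -3
python3 d.py
python3 -m jog '[-1,0.0027,0,-0.005,0, -1,0.003,0,-0.005,0, -1,0.003,0,-0.005,0, -1,0.0033,0,-0.005,0, -1,0.0033,0,-0.005,0]' | tail -3
python3 d.py; python3 look.py | head -1
```

```text
ft_force: [-2.7, -16.9, 7.2]
grip_width: 0.001
finger_force: 8.8
t 5.6 tcp board -123.1 17.2 tipz 74.1 yaw err deg 0.31 tilt 0.79
F board -17.1 0.3 7.2 grip 0.0
ft_force: [-4.0, -14.8, 11.7]
grip_width: 0.002
finger_force: 7.5
t 6.1 tcp board -110.8 17.1 tipz 93.5 yaw err deg 0.3 tilt 0.67
F board -15.2 1.8 11.7 grip 0.0
y -30 -135:0 -125:- -115:- -105:- -95:106 -85:108 -75:97 -65:89 -55:78 -45:71 -35:63 -25:52 -15:39 -5:38 5:36 15:37 25:37 35:37 45:36 55:38 65:38 75:38 85:43 95:25
```

```bash

python3 -m jog '[-1,0.0025,0,-0.0055,0, -1,0.003,0,-0.005,0, -1,0.0035,0,-0.0045,0, -1,0.0035,0,-0.004,0, -1,0.004,0,-0.004,0]' | tail -3
python3 d.py; python3 look.py | head -1
```

```text
ft_force: [-0.1, -0.6, -0.2]
grip_width: 0.005
finger_force: 0.1
t 6.65 tcp board -93.0 17.6 tipz 109.4 yaw err deg 0.09 tilt 0.04
F board -0.6 -0.0 -0.2 grip 0.01
y -30 -135:-0 -125:-1 -115:1 -105:- -95:- -85:- -75:121 -65:122 -55:106 -45:89 -35:73 -25:55 -15:39 -5:37 5:38 15:37 25:37 35:37 45:37 55:37 65:36 75:38 85:43 95:27
```

```bash

python3 -m jog '[-1,0.005,0,-0.003,0, -1,0.005,0,-0.0025,0, -1,0.005,0,-0.002,0, -1,0.005,0,-0.002,0, -1,0.005,0,-0.0015,0]' | tail -3
python3 d.py; python3 look.py | head -1
python3 -m jog '[-1,0.005,0,-0.001,0, -1,0.005,0,-0.001,0, -1,0.005,0,-0.001,0, -1,0.005,0,0,0, -1,0.005,0,0,0]' | tail -3
python3 d.py; python3 look.py | head -1
```

```text
ft_force: [0.1, -0.5, -0.6]
grip_width: -0.0
finger_force: 0.1
t 7.2 tcp board -74.4 17.3 tipz 117.8 yaw err deg 0.12 tilt 0.01
F board -0.4 -0.1 -0.6 grip -0.0
y -30 -135:0 -125:1 -115:-1 -105:-1 -95:36 -85:- -75:- -65:- -55:129 -45:124 -35:97 -25:63 -15:38 -5:37 5:37 15:39 25:36 35:38 45:37 55:37 65:38 75:38 85:43 95:29
ft_force: [0.3, -0.2, 0.3]
grip_width: 0.001
finger_force: 0.0
t 7.75 tcp board -55.7 17.3 tipz 119.9 yaw err deg 0.12 tilt 0.01
F board -0.2 -0.3 0.3 grip 0.0
y -30 -135:-0 -125:1 -115:0 -105:0 -95:36 -85:36 -75:35 -65:36 -55:- -45:- -35:134 -25:96 -15:38 -5:37 5:39 15:38 25:37 35:37 45:37 55:38 65:38 75:37 85:44 95:29
```

```bash

python3 -m jog '[-1,0.004,0,0,0, -1,0.004,0,0,0, -1,0.004,0,0,0, -1,0.004,0,0,0, -1,0.004,0,0,0]' | tail -3
python3 look.py | head -1
python3 -m jog '[-1,0.004,0,0,0, -1,0.004,0,0,0, -1,0.004,0,0,0, -1,0.004,0,0,0, -1,0,0,0,0]' | tail -3
python3 d.py; python3 look.py pics/s4.png
```

```text
ft_force: [-0.4, 0.1, -0.6]
grip_width: -0.001
finger_force: 0.0
y -30 -135:-1 -125:0 -115:-0 -105:-0 -95:36 -85:36 -75:36 -65:35 -55:38 -45:- -35:- -25:133 -15:90 -5:37 5:37 15:38 25:37 35:38 45:38 55:37 65:38 75:38 85:43 95:32
ft_force: [0.2, 0.0, -0.3]
grip_width: 0.001
finger_force: 0.0
t 8.85 tcp board -28.6 17.1 tipz 120.0 yaw err deg 0.09 tilt 0.01
F board 0.0 -0.2 -0.3 grip 0.0
y -30 -135:-0 -125:1 -115:0 -105:-0 -95:36 -85:35 -75:36 -65:37 -55:36 -45:35 -35:36 -25:58 -15:65 -5:69 5:77 15:83 25:88 35:92 45:98 55:41 65:38 75:38 85:43 95:29
y 20 -135:1 -125:-1 -115:-1 -105:0 -95:34 -85:37 -75:37 -65:37 -55:40 -45:37 -35:39 -25:64 -15:139 -5:73 5:356 15:523 25:551 35:95 45:99 55:65 65:37 75:39 85:43 95:4
y 70 -135:-265 -125:-376 -115:-558 -105:-594 -95:-596 -85:-594 -75:-577 -65:-600 -55:-564 -45:36 -35:210 -25:424 -15:451 -5:454 5:560 15:-102 25:32 35:35 45:35 55:-243 65:-609 75:-263 85:-290 95:-3
```

View pics/s4.png

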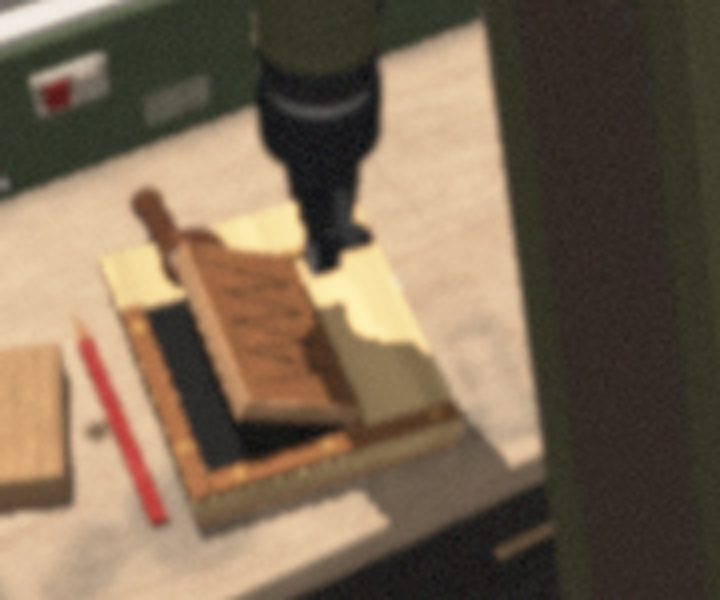

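Caught mid-fall, it is going over the rail into the lined bay with the zigzag face up. I'll retreat right, let it settle, and lower.

```bash

python3 -m jog '[-1,-0.02,0,0,0, -1,-0.025,0,0,0, -1,-0.01,0,0.02,0, -1,0,0,0.03,0, -1,0,0,0,0]' | tail -3
python3 d.py -70 21 46; python3 look.py pics/s5.png
```

```text
ft_force: [-1.0, 0.5, -0.5]
grip_width: -0.001
finger_force: 0.0
t 9.4 tcp board -72.0 19.7 tipz 80.4 yaw err deg 0.2 tilt 0.3
F board 0.3 1.0 -0.5 grip -0.0
delta tool mm [ 2.  -1.1 34.4] units [ 0.0027 -0.0015  0.0458]
y -30 -135:-0 -125:1 -115:0 -105:-1 -95:- -85:- -75:35 -65:36 -55:35 -45:35 -35:35 -25:42 -15:51 -5:54 5:54 15:53 25:53 35:54 45:54 55:54 65:53 75:43 85:43 95:17
y 20 -135:-1 -125:-0 -115:1 -105:2 -95:576 -85:37 -75:37 -65:77 -55:112 -45:42 -35:359 -25:523 -15:51 -5:54 5:-678 15:52 25:53 35:55 45:55 55:54 65:53 75:42 85:44 95:12
y 70 -135:-262 -125:-380 -115:-555 -105:-595 -95:-594 -85:-579 -75:-269 -65:38 -55:376 -45:420 -35:533 -25:41 -15:52 -5:-552 5:-269 15:-244 25:-252 35:-251 45:-608 55:-618 65:-618 75:32 85:-622 95:-1
```

View pics/s5.png

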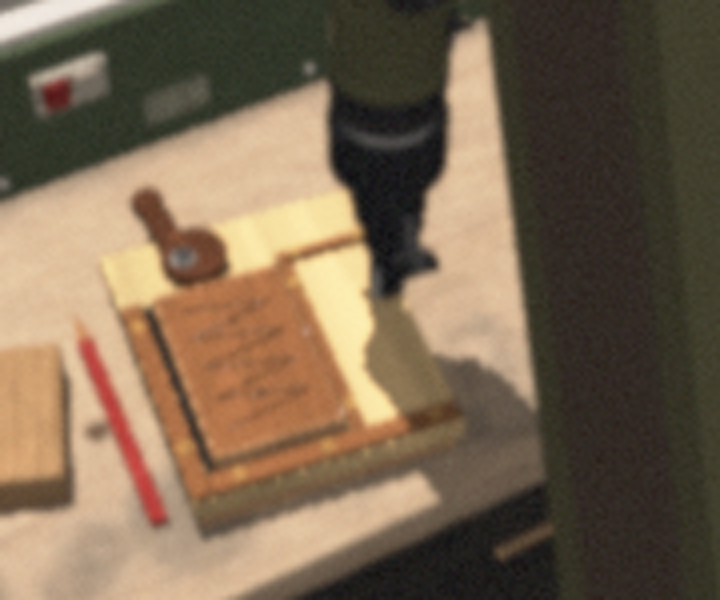

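The drawer front lies flat in the lined bay, zigzag face up, about 10 mm short of the left stop. The black gap runs from about (155,310) to (215,465). I'll push it home with the tips just above rail height.

```bash

python3 -m jog '[-1,0,0,0.023,0, -1,0,0,0.022,0, -1,0,0,0,0, -1,0,0,0,0]' | tail -3
python3 d.py -33 23 46.5
python3 -m jog '[-1,0.01,0,0,0, -1,0.012,0,0,0, -1,0.012,0,0,0, -1,0.01,0,0,0, -1,0,0,0,0]' | tail -3
python3 d.py -21 23 46.5
```

```text
ft_force: [0.5, -0.2, 0.7]
grip_width: -0.004
finger_force: 0.0
t 9.85 tcp board -70.3 17.0 tipz 49.5 yaw err deg 0.12 tilt 0.02
F board -0.1 -0.5 0.7 grip -0.0
delta tool mm [37.3 -6.1  2.9] units [ 0.0498 -0.0081  0.0039]
ft_force: [-0.2, -0.0, -0.1]
grip_width: -0.003
finger_force: 0.0
t 10.35 tcp board -35.9 17.0 tipz 48.9 yaw err deg 0.01 tilt 0.04
F board -0.1 0.2 -0.1 grip -0.0
delta tool mm [14.9 -6.   2.4] units [ 0.0199 -0.008   0.0032]
```

```bash

python3 -m jog '[-1,0,-0.008,0.003,0, -1,0.005,0,0,0, -1,0.005,0,0,0, -1,0.005,0,0,0, -1,0.004,0,0,0]' | tail -3
python3 d.py -21 23 46.5
python3 -m jog '[-1,0.003,0,0,0, -1,0.003,0,0,0]' | tail -3
python3 d.py -21 23 46.5
```

```text
ft_force: [-0.1, -0.7, -0.6]
grip_width: -0.002
finger_force: 0.3
t 10.85 tcp board -22.8 23.1 tipz 46.4 yaw err deg 0.13 tilt 0.01
F board -0.7 -0.0 -0.6 grip -0.0
delta tool mm [ 1.8  0.1 -0.1] units [ 0.0025  0.0002 -0.0001]
ft_force: [-0.2, -14.0, 3.3]
grip_width: 0.003
finger_force: 6.9
t 11.05 tcp board -21.7 22.7 tipz 46.4 yaw err deg 0.2 tilt 0.5
F board -13.9 -1.8 3.3 grip 0.0
delta tool mm [ 0.7 -0.3 -0.1] units [ 0.0009 -0.0005 -0.0001]
```

Firm contact with the stop (14 N). Next: retreat, check, then go to the far side of the cam lever.

```bash

python3 -m jog '[-1,-0.02,0,0,0, -1,-0.01,0,-0.03,0, -1,0,0,-0.05,0, -1,0.03,0.04,0,0, -1,0.04,0.05,0,0]' | tail -3
python3 -m jog '[-1,0.05,0.045,0,0, -1,0.05,0.045,0,0, -1,0.02,0.02,0,0, -1,0,0,0,0]' | tail -3
python3 d.py 95 -125 42; python3 look.py
```

```text
ft_force: [-0.3, -0.4, -0.0]
grip_width: -0.0
finger_force: 0.0
ft_force: [-0.0, -0.8, -0.3]
grip_width: 0.001
finger_force: 0.0
t 11.95 tcp board 102.9 -128.8 tipz 105.8 yaw err deg 0.02 tilt 0.16
F board -0.8 -0.1 -0.3 grip 0.0
delta tool mm [-8.  -3.9 63.7] units [-0.0107 -0.0052  0.085 ]
y -30 -135:- -125:- -115:- -105:- -95:- -85:- -75:- -65:- -55:36 -45:36 -35:38 -25:42 -15:39 -5:54 5:53 15:52 25:54 35:55 45:55 55:56 65:55 75:56 85:46 95:42
y 20 -135:- -125:- -115:- -105:- -95:- -85:- -75:- -65:- -55:35 -45:36 -35:37 -25:44 -15:40 -5:54 5:-677 15:55 25:55 35:56 45:56 55:56 65:56 75:646 85:638 95:603
y 70 -135:-381 -125:-595 -115:-608 -105:-616 -95:-621 -85:-605 -75:-619 -65:-628 -55:-580 -45:35 -35:36 -25:43 -15:41 -5:-260 5:-255 15:52 25:-95 35:51 45:-264 55:51 65:57 75:629 85:39 95:-2
```

```bash
python3 - <<'E'
from h import *
k=np.load("board.npz");O,xb,yb=k["O"],k["xb"],k["yb"]
for n in("scene","top"):
    b,d=imaging.read_camera(n);C=cloud(n,d)*1000
    B=np.stack([(C[...,:2]-O)@xb,(C[...,:2]-O)@yb,C[...,2]],-1)
    for X0,X1,nm,lo,hi in((-5,75,"plate",47,62),(-90,-35,"deck",30,42)):
        s=(B[...,0]>X0)&(B[...,0]<X1)&(B[...,1]>-35)&(B[...,1]<80)&(B[...,2]>lo)&(B[...,2]<hi)
        P=B[s];c=np.linalg.lstsq(np.c_[P[:,0]-35,P[:,1]-20,np.ones(len(P))],P[:,2],rcond=None)[0];print(n,nm,len(P),"slope mm/100",c[:2]*100,"z",c[2])
    if n=="scene": cv2.imwrite("pics/s6.png",cv2.resize(b[170:300,220:390],(784,600),interpolation=cv2.INTER_CUBIC))
    else: cv2.imwrite("pics/t6.png",cv2.resize(b[160:285,190:320],None,fx=4.6,fy=4.6,interpolation=cv2.INTER_CUBIC))
E
```

```text
scene plate 1050 slope mm/100 [0.2857683  0.22147684] z 53.568681750455376
scene deck 275 slope mm/100 [ 2.08971693 -0.04658553] z 37.4378137096553
top plate 1405 slope mm/100 [-0.0843881   0.03595426] z 54.25659645802875
top deck 963 slope mm/100 [0.61399117 0.37342934] z 37.31255170128503
```

View pics/s6.png

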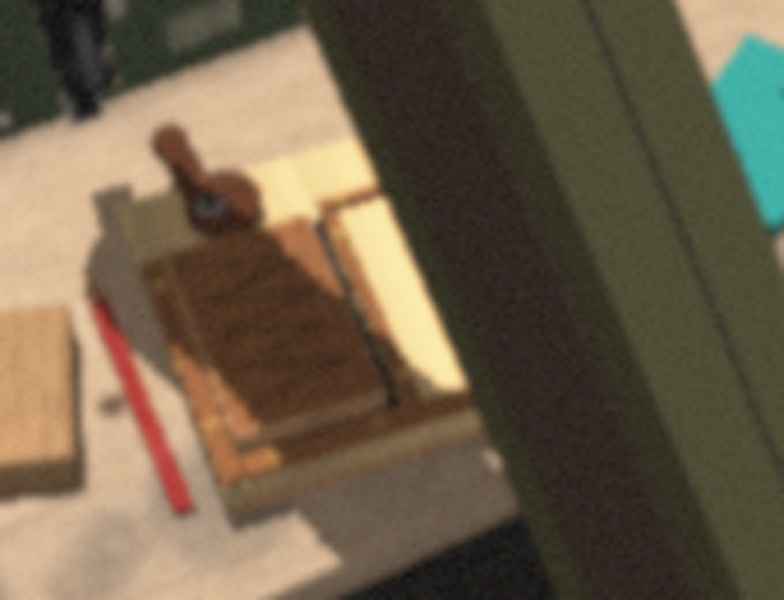

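The drawer front lies flat and against the left stop, with an even black gap along the rail from (320,225) to (390,400). The lever's left side is clear. I'll lower beside the lever and swing it.

```bash

python3 -m jog '[-1,-0.008,-0.005,0.03,0, -1,0,0,0.035,0, -1,0,0,0.02,0, -1,0,0,0,0, -1,0,0,0,0]' | tail -3
python3 d.py 72 -125 42
```

```text
ft_force: [0.1, 0.1, 1.1]
grip_width: 0.001
finger_force: 0.0
t 12.6 tcp board 93.5 -121.9 tipz 43.2 yaw err deg 0.17 tilt 0.05
F board 0.1 -0.1 1.1 grip 0.0
delta tool mm [-21.5   3.1   1.2] units [-0.0286  0.0042  0.0016]
```

```bash

python3 -m jog '[-1,-0.013,0.002,0,0, -1,-0.012,0.002,0,0, -1,-0.008,0,0,0, -1,-0.008,0.004,0,0, -1,-0.008,0.004,0,0]' | tail -3
python3 d.py 57 -131 42
python3 -m jog '[-1,-0.0075,0.0015,0,0, -1,-0.0075,0.0015,0,0, -1,-0.007,0.0015,0,0, -1,0,0,0,0]' | tail -3
python3 d.py 40.4 -134.4 42
```

```text
ft_force: [0.3, 1.6, -0.0]
grip_width: -0.0
finger_force: 0.7
t 13.1 tcp board 57.5 -131.6 tipz 43.0 yaw err deg 0.12 tilt 0.06
F board 1.7 -0.0 -0.0 grip -0.0
delta tool mm [-0.5 -0.6  1. ] units [-0.0007 -0.0009  0.0013]
ft_force: [0.1, 0.5, 0.5]
grip_width: 0.003
finger_force: 0.0
t 13.5 tcp board 40.2 -135.2 tipz 42.6 yaw err deg 0.17 tilt 0.05
F board 0.5 0.0 0.5 grip 0.0
delta tool mm [ 0.2 -0.8  0.6] units [ 0.0002 -0.0011  0.0008]
```

```bash

python3 -m jog '[-1,-0.008,-0.001,0,0, -1,-0.008,-0.002,0,0, -1,-0.009,-0.0025,0,0, -1,0,0,0,0]' | tail -3
python3 d.py 21.7 -131.2 42
python3 -m jog '[-1,-0.008,-0.004,0,0, -1,-0.008,-0.005,0,0, -1,-0.007,-0.006,0,0, -1,0,0,0,0]' | tail -3
python3 d.py 4.2 -120 42
python3 -m jog '[-1,-0.006,-0.006,0,0, -1,-0.006,-0.006,0,0, -1,-0.004,-0.006,0,0, -1,0,-0.006,0,0]' | tail -3
python3 d.py -8 -102 42
```

```text
ft_force: [-0.7, 0.5, 0.7]
grip_width: -0.001
finger_force: 0.3
t 13.9 tcp board 21.4 -130.4 tipz 42.8 yaw err deg 0.17 tilt 0.05
F board 0.4 0.8 0.7 grip -0.0
delta tool mm [0.3 0.8 0.8] units [0.0004 0.0011 0.001 ]
ft_force: [-1.9, 1.5, 2.3]
grip_width: -0.002
finger_force: 1.4
t 14.3 tcp board 4.4 -118.4 tipz 42.9 yaw err deg 0.15 tilt 0.07
F board 1.2 2.1 2.3 grip -0.0
delta tool mm [-0.2  1.6  0.9] units [-0.0002  0.0022  0.0012]
ft_force: [3.3, 0.0, 4.5]
grip_width: 0.002
finger_force: 2.4
t 14.7 tcp board -7.4 -102.7 tipz 43.6 yaw err deg 0.15 tilt 0.21
F board 0.5 -3.3 4.5 grip 0.0
delta tool mm [-0.6 -0.7  1.6] units [-0.0009 -0.001   0.0022]
```

```bash

python3 -m jog '[-1,0,-0.004,0,0, -1,0,-0.004,0,0]' | tail -3
python3 d.py
python3 -m jog '[-1,0,-0.004,0,0, -1,0,-0.004,0,0]' | tail -3
python3 d.py
```

```text
ft_force: [6.5, -2.9, 2.7]
grip_width: 0.001
finger_force: 3.9
t 14.9 tcp board -7.9 -98.4 tipz 43.8 yaw err deg 0.17 tilt 0.4
F board -2.0 -6.8 2.7 grip 0.0
ft_force: [16.5, -4.9, -4.7]
grip_width: 0.001
finger_force: 8.4
t 15.1 tcp board -7.7 -96.8 tipz 44.3 yaw err deg 0.19 tilt 0.85
F board -2.5 -17.0 -4.7 grip 0.0
```

```bash

python3 -m jog '[-1,0,-0.004,0,0, -1,0,-0.004,0,0, -1,0,0,0,0]' | tail -3
python3 d.py
python3 -m jog '[-1,0,0.01,0,0, -1,0,0.02,0,0, -1,0,0.02,-0.03,0, -1,0,0,-0.05,0, -1,0,0,-0.05,0]' | tail -3
python3 -m jog '[-1,-0.05,0,-0.03,0, -1,-0.05,0,0,0, -1,-0.05,0,0,0, -1,-0.05,0,0,0, -1,-0.04,0,0,0]' | tail -3
python3 -m jog '[-1,-0.04,0,0,0, -1,0,0,0,0]' | tail -3
python3 d.py
python3 - <<'E'
from h import *
k=np.load("board.npz");O,xb,yb=k["O"],k["xb"],k["yb"]
b,d=imaging.read_camera("top");C=cloud("top",d)*1000
np.save("b7.npy",b)
B=np.stack([(C[...,:2]-O)@xb,(C[...,:2]-O)@yb,C[...,2]],-1)
s=(B[...,0]>-5)&(B[...,0]<75)&(B[...,1]>-35)&(B[...,1]<80)&(B[...,2]>45)&(B[...,2]<62);P=B[s]
print(len(P),np.linalg.lstsq(np.c_[P[:,0]-35,P[:,1]-25,np.ones(len(P))],P[:,2],rcond=None)[0]*[100,100,1])
b2,_=imaging.read_camera("scene")
A=cv2.resize(b[160:285,190:320],(400,385),interpolation=cv2.INTER_CUBIC);A2=cv2.resize(b2[185:305,220:345],(400,385),interpolation=cv2.INTER_CUBIC)
cv2.imwrite("pics/f7.png",np.hstack([A,A2]))
E
```

```text
ft_force: [23.0, -6.2, -11.1]
grip_width: -0.002
finger_force: 11.3
t 15.4 tcp board -7.7 -96.2 tipz 44.8 yaw err deg 0.23 tilt 1.39
F board -2.9 -23.7 -11.1 grip -0.0
ft_force: [0.4, 0.6, -0.4]
grip_width: 0.003
finger_force: 0.0
ft_force: [0.4, 0.1, -0.6]
grip_width: 0.001
finger_force: 0.0
ft_force: [-0.2, 0.3, 0.1]
grip_width: 0.003
finger_force: 0.0
t 16.6 tcp board -220.7 -118.5 tipz 161.3 yaw err deg 0.4 tilt 0.27
F board 0.2 0.3 0.1 grip 0.0
1445 [1.03155062e-03 1.13482993e-01 5.44824275e+01]
```

View pics/f7.png

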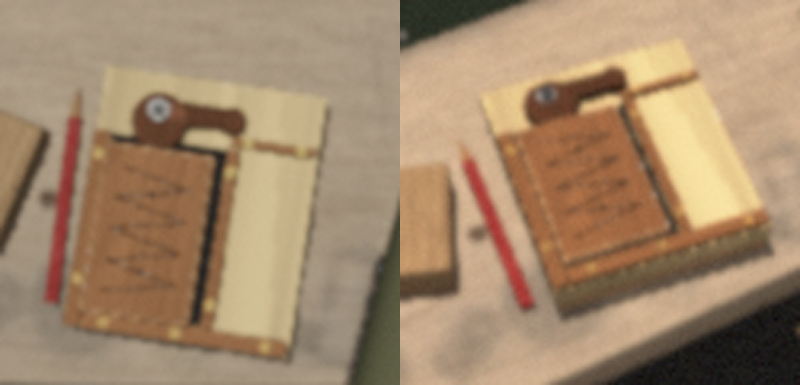

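The zigzag face is up, the drawer front sits against the front fence and left stop, and the lever points along -x. The pencil and cork block are untouched. Before handing in, I'll check the lever angle numerically.

```bash
python3 - <<'E'
from h import *
k=np.load("board.npz");O,xb,yb=k["O"],k["xb"],k["yb"]
b=np.load("b7.npy")
def board(px,z): W=plane("top",px,z)[:,:2]*1000; return np.c_[(W-O)@xb,(W-O)@yb]
ys,xs=np.mgrid[160:285,190:330];px=np.c_[xs.ravel(),ys.ravel()];V=b[px[:,1],px[:,0]].max(1)
Q=board(px,.050)
s=(Q[:,0]>-45)&(Q[:,0]<15)&(Q[:,1]>-105)&(Q[:,1]<-62)&(V<135)
P=Q[s];print(len(P),"x range",P[:,0].min(),P[:,0].max())
for x in(-25,-18,-11,-4,3,10):
    t=P[abs(P[:,0]-x)<3.5];print(x,t[:,1].min().round(1),t[:,1].max().round(1),t[:,1].mean().round(1))
t=(px/1.0);Q2=board(px,.0535);g=b[px[:,1],px[:,0]]
s=(V<60)&(Q2[:,0]>-25)&(Q2[:,0]<0)&(Q2[:,1]>-30)&(Q2[:,1]<80);print("gap strip x",np.percentile(Q2[s,0],[2,50,98]),s.sum())
for y in(-20,20,60):
    u=s&(abs(Q2[:,1]-y)<15);print(y,Q2[u,0].mean())
E
```

```text
133 x range -30.592114434829888 14.713602428993317
-25 -86.5 -65.9 -75.9
-18 -86.2 -67.7 -76.9
-11 -86.7 -69.4 -78.2
-4 -86.3 -70.4 -78.6
3 -85.6 -69.2 -77.0
10 -86.5 -68.0 -77.0
gap strip x [-18.5087388  -16.2943081  -14.34218493] 74
-20 -16.239679826865977
20 -16.355166364241043
60 -16.584246327973577
```

```bash
python3 -c "
from workcell import job
print(job.sign_off())"
```

```text
the job is handed in; nothing more can be done
None
```

I've handed the job in: the drawer front is turned raw face up, flat on the liner and against the left stop, and the cam lever is swung to its limit, locking it against the front fence. The cork block and pencil look undisturbed in the final pictures; I didn't check the brush at the end, but the arm worked well clear of it.

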